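# Third hand: press a jaw insert against the sprung stop

### The job

Pick up the serrated steel jaw insert, lay it flat on the bed of the pressing jig and push it, end first and squarely, into the pocket of the sprung stop until the stop's pointers stand in the green of the scales. Be my third hand while I fasten it: finish the program while still holding the insert there with the pointers steadily in the green, touching the jig's stop with nothing but the insert, and do not let go. Never drive the pointers into the red, and leave the things lying and standing around where they are.

Things in the scene. Friction and masses are not known exactly. Their poses are not given: they have to be found in the camera images.
- insert_center (a point): Centre (half-way up) of the loose jaw insert: a grey steel block with a finely serrated top, 22 mm wide (its x), 60 mm long (its y), 10 mm high, about 0.14 kg, lying flat on a fixed blue mat (100 x 100 mm, 2 mm thick) on the worktop. Its y axis runs along its length, z up. Grasp it across the 22 mm sides. Either end may go into the stop.
- jig: Pressing jig, fixed: aluminium plate 84 mm wide (y), x -95 to +85 mm, its flat top (the bed) 12 mm above the worktop, with a dark centre strip. Origin on the centre line at worktop height; x runs along the bed to the sprung stop, z up. Bed free from x -95 to +10 mm. Behind the stop a blue spring housing, 37 mm high; at y +-34 mm, x 21 to 59 mm, two scales 22 mm high.
- stop_face (a point): Middle of the stop's flat front face, 17 mm above the worktop, on the jig's centre line, 20 mm ahead (+x) of the jig's origin when unpressed; axes as the jig's. The stop is a steel block 50 mm wide, top 34 mm above the worktop; two horns (tops at 30 mm) stand 10 mm out from the face towards -x, 30 mm apart: the pocket for the insert's end.
- stop (a joint): How far the stop is pushed back along the jig's +x, in m: 0 at rest, 0.020 at its end; the spring needs 0.9 N per mm. Two black pointers on the stop show it on the scales: white 0 to 0.006, green 0.006 to 0.013 (about 5.5 to 12 N), white to 0.016, red from 0.016.
- vial: Bystander: standing sample vial with white cap, green body, 26 mm across, 58 mm high; origin at the centre of its underside.
- weight: Bystander: standing brass calibration weight with a knob, 29 mm across, 48 mm high; origin at the centre of its underside.
- dowel: Bystander: brown round stick with a red end, lying, 18 mm across, 103 mm long along its y; origin at the centre of its underside.
- marker: Bystander: red and white marker pen, lying, 17 x 135 x 16 mm, long along its y; origin at the centre of its underside.
Things that resemble listed ones, but are neither listed nor needed, are in the scene too. What is shaped like the part that bears insert_center but brown is not meant.

How it is judged:
By the outcome, as a careful person would: the job done as asked, in the order asked, and still so for the second after the job is handed in, while the arm keeps its last pose, push and grip.
It also fails if it takes over 32 s, if anything falls off the work surface, if the arm or the gripper's body presses on something with over 40 N, if the wrist force passes 120 N, or if a joint passes its speed limit or range.

### The arm

A 7-joint arm with a two-finger parallel gripper is mounted at the origin on a cart in front of the work surface, level with it; the furniture and walls round the work are solid. World frame = base frame: x ahead of the robot, y to its left, z up, the work surface at z = 0. Lengths are in m, angles in rad, forces in N, time in s.
With the tool pointing down it reaches from about 0.425 to 0.925 m from the base axis. Payload 6.8 kg.
Tool frame: the origin (TCP) lies midway between the tips of the shut fingers; the grasp point (between the pads) lies 19 mm behind it; z points along the fingers, y is the line along which they close (so a half turn about z gives the same grasp; the last joint's range is limited). The gripper opens to 85 mm and grips with 20 to 120 N. Pads are 22 mm wide; open, the fingers measure 114 mm over their backs; the gripper's body (76 mm by 85 mm) begins 54 mm behind the grasp point. The pads swing forward as they close: fully open they stand 13 mm farther back than shut.
Start: joints at [-1.39, 0.477, 0.022, 1.555, -0.011, 1.109, -0.083], TCP at [0.192, 0.647, 0.198] pointing down, gripper open.
Joint ranges: [-2.96, 2.96], [-0.34, 2.1], [-1.41, 1.46], [0.24, 2.44], [-1.37, 4.51], [0.17, 1.92], [-2.96, 2.96]. Speed limits (rad/s): [2.39, 2.39, 3.14, 3.14, 3.14, 3.14, 3.14].

### API

Orientations are given as a rotation vector (axis times angle).
In Python, from bench import get_obs, grab_frame, camera_params, r gives the robot as it stands.
- The arm moves only by the shell command python3 -m jog 'ROWS' [FORCE]. ROWS is JSON, a list of rows, each an object of numbers: "rx", "ry", "rz": the turn, a rotation vector about the world's x, y, z scaled (see below); "x", "y", "z": the shift along the world's x, y, z scaled (see below); "jaw": the opening, from -1 (shut) to 1 (fully open). In form: [{"rx": .., "ry": .., "rz": .., "x": .., "y": .., "z": .., "jaw": ..}, ...]. A call has 1 to 8 rows; each row shifts and turns the commanded pose from where the row before left it; what a row does not reach is not made up. The controller multiplies each number of a shift by 60 mm and each number of a turn by 10 degrees. A row lasts 1/8 s, in which the tool goes at most 62.5 mm and 10.7 degrees, less where a joint would pass 70% of its speed; a pose out of reach is approached as far as the arm can. A call with a number of a shift or a turn outside -1 to 1 is refused whole. A call with a gripper value outside its range is refused whole. The fingers move at their own pace and stop on an object; FORCE is the grip in N (left out, the last holds). Time passes only in rows, so rows that do not move let the fingers close. It gives the time, the measured TCP pose, the force, the opening and the grip force at its end, in the units of the state.
- get_obs(): the state, without advancing time (a new reading comes with each control period).
- grab_frame(name): name is "scene" or "top" or "wrist"; returns the picture (420x560x3 uint8, red, green, blue); there is no depth.
- camera_params(name): a dict with "fx", "fy", "cx", "cy" (pixels), "R" (3x3) and "t" (3): a world point X has camera coordinates R X + t. Camera axes: x right, y down, z forward; pixel columns grow to the right and rows downward; lengths in m; the calibration is good to about 2 mm. A picture is of the moment at which its call begins: read the wrist's pose just before it. camera_params takes no time and is no camera call; for the wrist camera it gives the pose at the moment of the call.
- r.hand_in(): hands the job in; it is judged then, once.
The state is a dict: "clock": time; "joints": joint angles; "qvel": joint speeds; "tau": joint torques, N m; "tcp_pos": TCP position; "orientation": TCP orientation; "contact_force": force on the tool from outside, world axes, zero at the start; "moment": the same for the moment, N m; "grip_width": finger opening in m; "gripper_force": force on a finger pad.
Only numpy, scipy, OpenCV 4.12 (cv2) and the standard library are available. Lean on these libraries where they do the work, as an engineer would, in place of code of your own. Each camera call takes 0.05 s, during which the arm holds its last target. There are 200 camera calls.

## Working session

There is one attempt and no reset: what is moved stays moved. The work goes in short steps, Python scripts to look and compute and a shell command to move; the robot and the scene stay as the last step left them, time stands still between calls to the robot, and variables do not carry over. Pictures are saved under pics/ and viewed, at most 10 in all, crops included, and the job is handed in when it is done.

```bash
mkdir -p pics
cat > h.py <<'E'
import numpy as np, cv2
from bench import get_obs, grab_frame, camera_params, r
def cast(cp,u,v,z):
    R=np.array(cp["R"]);t=np.array(cp["t"]);c=-R.T@t
    d=R.T@np.array([(u-cp["cx"])/cp["fx"],(v-cp["cy"])/cp["fy"],1.])
    return c+d*(z-c[2])/d[2]
def proj(cp,X):
    p=np.array(cp["R"])@np.array(X)+np.array(cp["t"]);return cp["fx"]*p[0]/p[2]+cp["cx"],cp["fy"]*p[1]/p[2]+cp["cy"]
def save(im,n): cv2.imwrite("pics/"+n,cv2.cvtColor(im,cv2.COLOR_RGB2BGR))
E
python3 - <<'E'
from h import *
for n in ("top","scene"):
    im=grab_frame(n);np.save(n+".npy",im);save(im,n+".png")
    cp=camera_params(n);print(n,-np.array(cp["R"]).T@cp["t"],cp["fx"]);print(np.round(cp["R"],3))
o=get_obs();print(o["clock"],o["tcp_pos"],o["orientation"],o["grip_width"])
E
```

```text
top [0.37471934 0.26957745 1.004279  ] 464.9116016299867
[[-0.017 -1.    -0.011]
 [-0.987  0.018 -0.158]
 [ 0.158  0.008 -0.987]]
scene [-0.01588077  0.38792509  0.70638099] 391.7812181387869
[[-0.207 -0.978  0.003]
 [-0.747  0.155 -0.647]
 [ 0.632 -0.136 -0.763]]
0.1 [0.19208993 0.64649062 0.19731928] [-4.52039727e-01 -3.10877088e+00  2.59699120e-03] 0.0851444679722544
```

View pics/top.png

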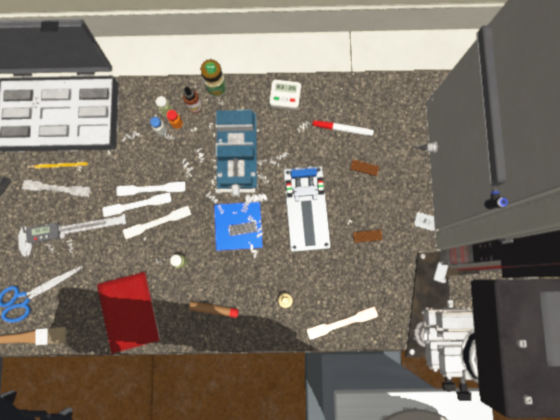

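View pics/scene.png

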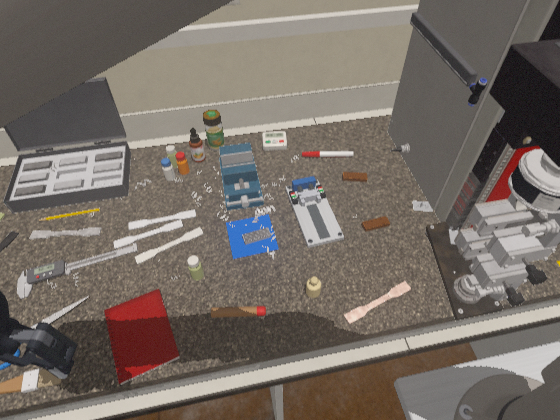

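The top view shows the insert at about (242,229) on the blue mat and the jig at about (307,208), with its stop at the top end (+x, blue housing at (304,173)). The vial is at (178,260), the weight at (285,300), the dowel at (215,310) and the marker at (342,128). The brown blocks are decoys. Next I'll measure the insert and the jig.

Run:
```python
from h import *
im=np.load("top.npy");cp=camera_params("top")
hsv=cv2.cvtColor(im,cv2.COLOR_RGB2HSV)
def rect(m,z,name):
    cs,_=cv2.findContours(m.astype(np.uint8),cv2.RETR_EXTERNAL,cv2.CHAIN_APPROX_NONE)
    c=max(cs,key=cv2.contourArea)
    P=np.array([cast(cp,u,v,z)[:2] for u,v in c[:,0]],np.float32)*1000
    rr=cv2.minAreaRect(P);print(name,np.round(rr[0],1),np.round(rr[1],1),round(rr[2],1),np.round(cv2.boxPoints(rr)).tolist(),"px",c[:,0].min(0),c[:,0].max(0))
H,S,V=cv2.split(hsv)
w=np.zeros(H.shape,bool);w[195:255,205:270]=1
blue=(H>100)&(H<125)&(S>150)&(V>100)
rect(blue&w,.002,"mat")
w2=np.zeros(H.shape,bool);w2[212:242,225:260]=1
g=cv2.morphologyEx((w2&(S<110)&(V<190)).astype(np.uint8),cv2.MORPH_OPEN,np.ones((3,3)));rect(g,.012,"insert")
w3=np.zeros(H.shape,bool);w3[165:255,280:335]=1
g=cv2.morphologyEx((w3&(S<60)&(V>150)).astype(np.uint8),cv2.MORPH_OPEN,np.ones((3,3)));rect(g,.012,"plate")
w4=w3.copy();w4[:195]=0;w4[:,:297]=0;w4[:,320:]=0;w4[247:]=0
rect(w4&(V<120),.012,"strip")
w5=w3.copy();w5[185:]=0;rect(blue&w5,.037,"housing")
cr=np.hstack([im[150:260,200:340]]);save(cv2.resize(cr,None,fx=5,fy=5,interpolation=cv2.INTER_CUBIC),"c1.png")
```

```text
mat [498.3 357.5] [99.2 98.8] 2.6 [[447.0, 405.0], [451.0, 306.0], [550.0, 310.0], [546.0, 409.0]] px [215 203] [261 249]
insert [490.7 347. ] [21.7 56.5] 8.0 [[476.0, 374.0], [484.0, 318.0], [505.0, 321.0], [498.0, 377.0]] px [230 222] [255 235]
plate [533.  208.5] [183.1  87.3] 3.8 [[439.0, 246.0], [445.0, 159.0], [627.0, 171.0], [622.0, 258.0]] px [283 167] [330 251]
strip [502.2 206.7] [87.8 15.5] 4.6 [[458.0, 211.0], [459.0, 195.0], [547.0, 202.0], [545.0, 218.0]] px [302 202] [311 242]
housing [604.8 213.7] [15.2 53.7] 4.2 [[595.0, 240.0], [599.0, 186.0], [614.0, 187.0], [610.0, 241.0]] px [291 169] [316 177]
```

View pics/c1.png

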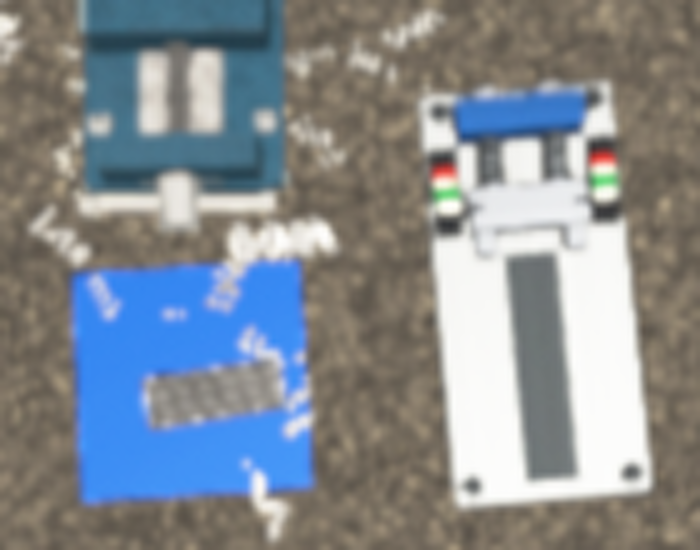

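The insert's centre is about (491,347) mm with yaw +8°, and its size matches. The jig's origin is about (538,209) with yaw about 4°. I'll go above the insert for a close look.

```bash
python3 -m jog '[{"x":0.62,"y":-0.62,"rz":-0.82,"jaw":0.2},{"x":0.62,"y":-0.62,"rz":-0.82,"jaw":0.2},{"x":0.62,"y":-0.62,"rz":-0.82,"jaw":0.2},{"x":0.62,"y":-0.62,"rz":-0.82,"jaw":0.2},{"x":0.62,"y":-0.62,"rz":-0.82,"jaw":0.2},{"x":0.62,"y":-0.62,"rz":-0.82,"jaw":0.2},{"x":0.62,"y":-0.62,"rz":-0.82,"jaw":0.2},{"x":0.62,"y":-0.62,"rz":-0.82,"jaw":0.2}]' 40; python3 -m jog '[{"jaw":0.2},{"jaw":0.2}]'
python3 - <<'E'
from h import *
o=get_obs();cp=camera_params("wrist");im=grab_frame("wrist");np.save("w1.npy",im);save(im,"w1.png")
import json;json.dump({k:np.array(v).tolist() for k,v in cp.items()},open("w1.json","w"))
from scipy.spatial.transform import Rotation as Ro
print(o["clock"],o["tcp_pos"],Ro.from_rotvec(o["orientation"]).as_matrix().round(3),o["joints"])
print(proj(cp,[.491,.347,.012]),proj(cp,[.538,.209,.012]),-np.array(cp["R"]).T@cp["t"])
E
```

```text
0.1 [0.19208993 0.64649062 0.19731928] [[-0.959  0.285 -0.   ]
 [ 0.285  0.959 -0.002]
 [-0.    -0.002 -1.   ]] [-1.39008003  0.47775026  0.02232498  1.55630843 -0.01150167  1.10932009
 -0.08311087]
(np.float64(133.72895126743782), np.float64(441.75721064719767)) (np.float64(60.34303643884567), np.float64(485.26968094804533)) [0.12268128 0.66802748 0.37302182]validation failed for argument at $[0]...
validation failed for argument at $[0]...
```

View pics/w1.png

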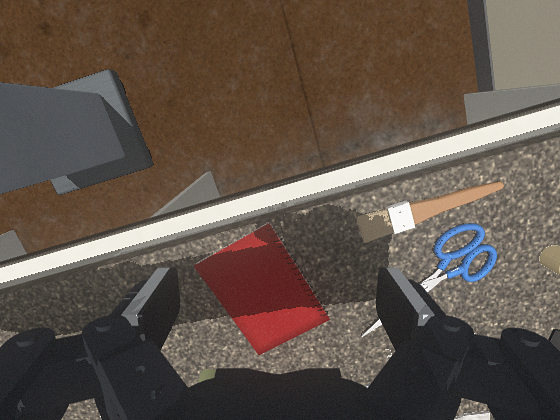

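All fields are required, so nothing moved. The wrist camera sits on the tool +x side, so I'll stop short on the −y side to see the insert.

```bash
python3 -m jog '[{"rx":0,"ry":0,"rz":-0.82,"x":0.63,"y":-0.74,"z":0,"jaw":0.2},{"rx":0,"ry":0,"rz":-0.82,"x":0.63,"y":-0.74,"z":0,"jaw":0.2},{"rx":0,"ry":0,"rz":-0.82,"x":0.63,"y":-0.74,"z":0,"jaw":0.2},{"rx":0,"ry":0,"rz":-0.82,"x":0.63,"y":-0.74,"z":0,"jaw":0.2},{"rx":0,"ry":0,"rz":-0.82,"x":0.63,"y":-0.74,"z":0,"jaw":0.2},{"rx":0,"ry":0,"rz":-0.82,"x":0.63,"y":-0.74,"z":0,"jaw":0.2},{"rx":0,"ry":0,"rz":-0.82,"x":0.63,"y":-0.74,"z":0,"jaw":0.2},{"rx":0,"ry":0,"rz":-0.82,"x":0.63,"y":-0.74,"z":0,"jaw":0.2}]' 40; python3 -m jog '[{"rx":0,"ry":0,"rz":0,"x":0,"y":0,"z":0,"jaw":0.2},{"rx":0,"ry":0,"rz":0,"x":0,"y":0,"z":0,"jaw":0.2}]'
cat >> h.py <<'E'
import json
from scipy.spatial.transform import Rotation as Ro
def wrist(n):
    o=get_obs();cp=camera_params("wrist");im=grab_frame("wrist");np.save(n+".npy",im);save(im,n+".png")
    json.dump({k:np.array(v).tolist() for k,v in cp.items()},open(n+".json","w"))
    M=Ro.from_rotvec(o["orientation"]).as_matrix()
    print(round(o["clock"],2),"tcp",np.round(o["tcp_pos"],4),"tool y deg",round(float(np.degrees(np.arctan2(M[1,1],M[0,1]))),2),"zaxis",M[:,2].round(3),"w",o["grip_width"],"j",np.round(o["joints"],2),"F",np.round(o["contact_force"],1))
    return cp,im
E
python3 - <<'E'
from h import *
cp,im=wrist("w2");print(proj(cp,[.491,.347,.012]),-np.array(cp["R"]).T@cp["t"])
E
```

```text
clock: 1.15
tcp_pos: [0.4955, 0.2904, 0.1982]
orientation: [-2.069, -2.364, -0.0]
contact_force: [-0.1, 0.7, 0.4]
grip_width: 0.0514
gripper_force: 0.0
clock: 1.4
tcp_pos: [0.4941, 0.2923, 0.1979]
orientation: [-2.063, -2.369, 0.001]
contact_force: [-0.7, 0.8, 0.2]
grip_width: 0.0513
gripper_force: 0.0
1.4 tcp [0.4941 0.2923 0.1979] tool y deg 7.9 zaxis [-0.001  0.    -1.   ] w 0.051270184549583 j [-0.96  0.32  0.39  1.82 -0.14  1.02 -0.37] F [-0.7  0.8  0.2]
(np.float64(282.2043112489334), np.float64(131.22302207583672)) [0.4835884  0.36408283 0.37366168]
```

View pics/w2.png

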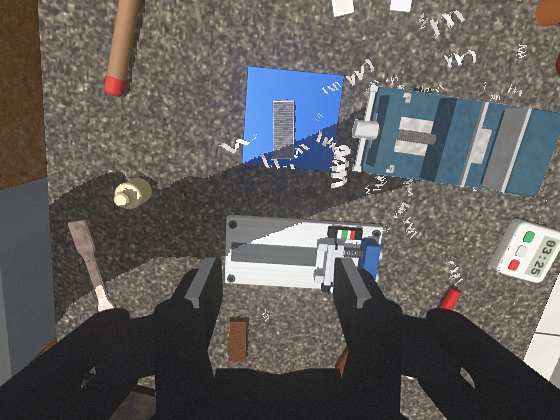

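The wrist view shows the insert at (284,128), spanning rows 99–158, with its lower part in shadow. The jig plate runs from (229,216) to (382,288). I'll measure both.

Run:
```python
from h import *
im=np.load("w2.npy");cp=json.load(open("w2.json"))
H,S,V=cv2.split(cv2.cvtColor(im,cv2.COLOR_RGB2HSV))
notblue=~((H>100)&(H<130)&(S>130))
def rect(m,z,name):
    cs,_=cv2.findContours(m.astype(np.uint8),cv2.RETR_EXTERNAL,cv2.CHAIN_APPROX_NONE)
    c=max(cs,key=cv2.contourArea)
    P=np.array([cast(cp,u,v,z)[:2] for u,v in c[:,0]],np.float32)*1000
    rr=cv2.minAreaRect(P);print(name,np.round(rr[0],1),np.round(rr[1],1),round(rr[2],1),np.round(cv2.boxPoints(rr)).tolist(),"px",c[:,0].min(0),c[:,0].max(0))
    return c
w=np.zeros(H.shape,bool);w[92:166,266:304]=1
m=cv2.morphologyEx((w&notblue).astype(np.uint8),cv2.MORPH_OPEN,np.ones((7,7)))
rect(m,.012,"insert")
def line(pts,z):
    P=np.array([cast(cp,u,v,z)[:2] for u,v in pts]);d=np.linalg.svd(P-P.mean(0))[2][0];return P.mean(0)*1000,np.degrees(np.arctan2(d[1],d[0]))%180
# plate front/left edges: scan for bright transitions
pts=[];G=cv2.GaussianBlur(V,(3,3),0).astype(int)
for u in range(240,330,5):
    g=np.diff(G[205:232,u]);pts.append((u,205+g.argmax()+.5))
pts=[p for p in pts if abs(p[1]-np.median([q[1] for q in pts]))<6];print("edge +y",len(pts),line(pts,.012))
pts=[]
for v in range(222,250,4):
    g=np.diff(G[v,215:240]);pts.append((215+g.argmax()+.5,v))
print("edge -x",pts,line(pts,.012))
w=np.zeros(H.shape,bool);w[238:268,226:320]=1
m=cv2.morphologyEx((w&(V<130)).astype(np.uint8),cv2.MORPH_OPEN,np.ones((5,5)));rect(m,.012,"strip")
w=np.zeros(H.shape,bool);w[225:290,355:390]=1
rect(w&(H>100)&(H<130)&(S>130),.037,"housing")
cr=im[85:300,215:395];save(cv2.resize(cr,(500,597),interpolation=cv2.INTER_CUBIC),"c2.png")
```

```text
insert [491.7 348.7] [21.5 59.2] 7.9 [[477.0, 377.0], [485.0, 318.0], [506.0, 321.0], [498.0, 379.0]] px [273 100] [293 158]
edge +y 9 (array([531.12930281, 249.32888483]), np.float64(14.013983602721144))
edge -x [(np.float64(225.5), 222), (np.float64(236.5), 226), (np.float64(225.5), 230), (np.float64(225.5), 234), (np.float64(225.5), 238), (np.float64(225.5), 242), (np.float64(225.5), 246)] (array([444.59070367, 224.56606758]), np.float64(82.80691856270963))
strip [500.4 207.8] [99.5 24. ] 3.9 [[450.0, 216.0], [452.0, 192.0], [551.0, 199.0], [549.0, 223.0]] px [231 242] [316 265]
housing [606.2 223. ] [15.  39.4] 4.0 [[597.0, 242.0], [600.0, 203.0], [615.0, 204.0], [612.0, 243.0]] px [363 246] [380 279]
```

View pics/c2.png

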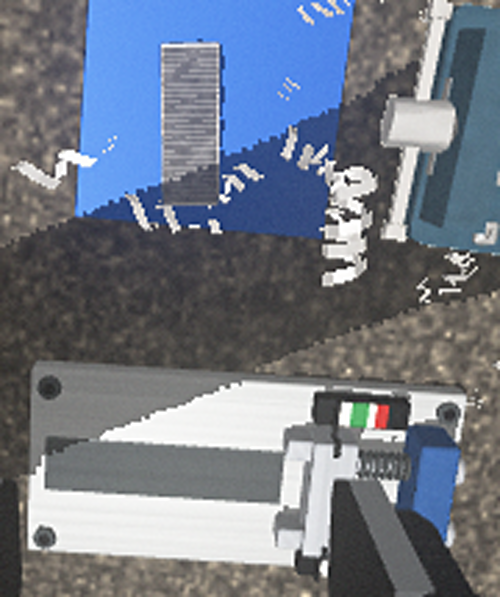

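The insert is confirmed at (491.5,348.5) mm with yaw 8°. The jig centre line passes (500,207.5) with yaw 4°. I'll move over the insert and descend.

```bash
python3 -m jog '[{"rx":0,"ry":0,"rz":0,"x":-0.04,"y":0.94,"z":0,"jaw":0.2},{"rx":0,"ry":0,"rz":0,"x":0,"y":0,"z":-0.8,"jaw":0.2},{"rx":0,"ry":0,"rz":0,"x":0,"y":0,"z":-0.8,"jaw":0.2},{"rx":0,"ry":0,"rz":0,"x":0,"y":0,"z":-0.8,"jaw":0.2},{"rx":0,"ry":0,"rz":0,"x":0,"y":0,"z":-0.4,"jaw":0.2},{"rx":0,"ry":0,"rz":0,"x":0,"y":0,"z":-0.3,"jaw":0.2},{"rx":0,"ry":0,"rz":0,"x":0,"y":0,"z":0,"jaw":0.2},{"rx":0,"ry":0,"rz":0,"x":0,"y":0,"z":0,"jaw":0.2}]'
python3 -c "
from h import *
wrist('w3')"
```

```text
clock: 2.45
tcp_pos: [0.4928, 0.3491, 0.0132]
orientation: [2.063, 2.369, 0.003]
contact_force: [0.8, -0.3, -0.2]
grip_width: 0.0514
gripper_force: 0.0
2.45 tcp [0.4928 0.3491 0.0132] tool y deg 7.88 zaxis [ 0.001  0.001 -1.   ] w 0.05139081525485758 j [-0.94  0.61  0.29  1.88 -0.26  0.69 -0.35] F [ 0.8 -0.3 -0.2]
```

```bash
python3 -m jog '[{"rx":0,"ry":0,"rz":0,"x":-0.02,"y":0,"z":-0.16,"jaw":0.2},{"rx":0,"ry":0,"rz":0,"x":0,"y":0,"z":0,"jaw":0.2},{"rx":0,"ry":0,"rz":0,"x":0,"y":0,"z":0,"jaw":-1},{"rx":0,"ry":0,"rz":0,"x":0,"y":0,"z":0,"jaw":-1},{"rx":0,"ry":0,"rz":0,"x":0,"y":0,"z":0,"jaw":-1},{"rx":0,"ry":0,"rz":0,"x":0,"y":0,"z":0,"jaw":-1}]' 60
```

```text
clock: 3.25
tcp_pos: [0.4911, 0.3483, 0.0027]
orientation: [2.064, 2.368, 0.0]
contact_force: [1.0, -0.1, 0.8]
grip_width: -0.0003
gripper_force: 0.0
```

The fingers closed on nothing, so I need a look.

```bash
python3 -c "
from h import *
cp,im=wrist('w4');print(proj(cp,[.4915,.3485,.012]),proj(cp,get_obs()['tcp_pos']))
t=grab_frame('top');s=grab_frame('scene')
a=cv2.resize(t[195:265,205:275],(400,400),interpolation=cv2.INTER_CUBIC);b=cv2.resize(s[200:270,210:280],(400,400),interpolation=cv2.INTER_CUBIC)
save(np.vstack([np.hstack([a,b]),cv2.resize(im[290:420,150:410],(800,400))[:200]]),'c4.png')"
```

```text
3.25 tcp [0.4911 0.3483 0.0027] tool y deg 7.85 zaxis [ 0.  0. -1.] w -0.0002515424908477837 j [-0.93  0.62  0.29  1.89 -0.27  0.67 -0.35] F [ 1.  -0.1  0.8]
(np.float64(279.29426904025274), np.float64(253.7979321245)) (np.float64(278.45601198811346), np.float64(247.3916511063931))
```

View pics/c4.png

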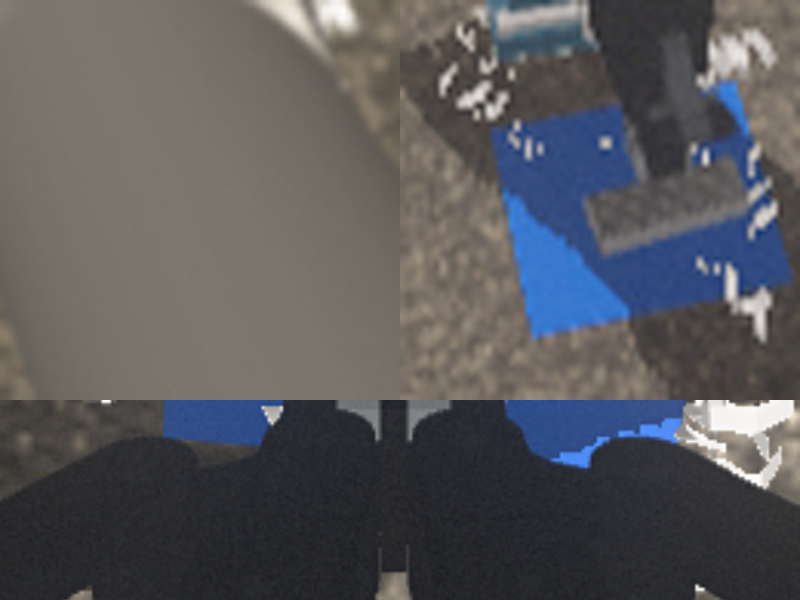

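Run:
```python
from h import *
cp=camera_params("scene");s=grab_frame("scene")
for z in (.0027,.012,.022): print(z,np.round(proj(cp,[.4911,.3483,z]),1))
s0=np.load("scene.npy")
for im in (s0,s):
    H,S,V=cv2.split(cv2.cvtColor(im,cv2.COLOR_RGB2HSV))
    for (u,v) in [(243,238),(246,244)]: pass
for n,u,v in [("near-left top",210+185/5.71,200+205/5.71),("far-left?",210+185/5.71,200+200/5.71),("near-left bottom",210+205/5.71,200+255/5.71),("near-right",210+350/5.71,200+210/5.71),("tip",210+265/5.71,200+185/5.71)]:
    print(n,np.round(cast(cp,u,v,.012)*1000,1))
cr=np.hstack([cv2.resize(x[215:255,230:290],(400,267),interpolation=cv2.INTER_NEAREST) for x in (s0,s)])
w=np.load("w4.npy");save(np.vstack([cr,cv2.resize(w[150:330,150:410],(480,332)) if 0 else cv2.resize(w[130:330,100:460],(800,333))[:333]]),"c5.png")
```

```text
0.0027 [256.4 237.1]
0.012 [256.2 234.6]
0.022 [255.9 231.9]
near-left top [493.8 378.3  12. ]
far-left? [496.1 377.9  12. ]
near-left bottom [469.4 374.   12. ]
near-right [478.6 317.1  12. ]
tip [496.9 346.9  12. ]
```

View pics/c5.png

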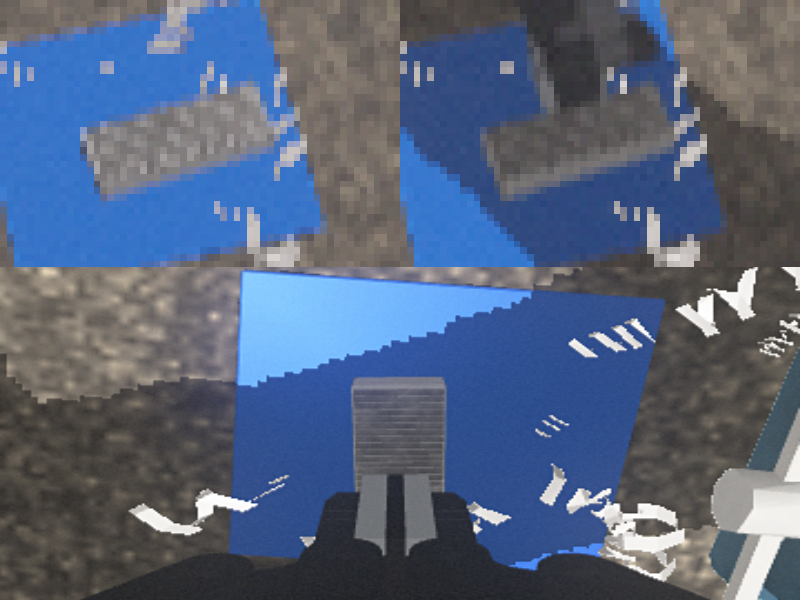

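The insert is untouched. The shut fingertips stand above its top, so they really sit well above the reported TCP. I'll estimate their height, reopen and descend guarded.

```bash
python3 - <<'E'
from h import *
cp=json.load(open("w4.json"));o=get_obs();M=Ro.from_rotvec(o["orientation"]).as_matrix()
for z in (.003,.01,.015,.02,.025,.03):
    print(z,[np.round(proj(cp,np.array([.4911,.3483,z])+M[:,0]*d),0) for d in (0,.011)])
c2=camera_params("scene");print([np.round(proj(c2,[.478,.3483,z]),1) for z in (.012,.02,.03,.04)])
E
python3 -m jog '[{"rx":0,"ry":0,"rz":0,"x":0.01,"y":0,"z":0,"jaw":-0.1},{"rx":0,"ry":0,"rz":0,"x":0,"y":0,"z":0,"jaw":-0.1},{"rx":0,"ry":0,"rz":0,"x":0,"y":0,"z":0,"jaw":-0.1},{"rx":0,"ry":0,"rz":0,"x":0,"y":0,"z":-0.04,"jaw":-0.1},{"rx":0,"ry":0,"rz":0,"x":0,"y":0,"z":-0.04,"jaw":-0.1},{"rx":0,"ry":0,"rz":0,"x":0,"y":0,"z":-0.02,"jaw":-0.1}]'
```

```text
0.003 [array([278., 248.]), array([278., 229.])]
0.01 [array([278., 253.]), array([279., 234.])]
0.015 [array([279., 256.]), array([279., 237.])]
0.02 [array([279., 260.]), array([279., 240.])]
0.025 [array([279., 265.]), array([279., 244.])]
0.03 [array([279., 269.]), array([279., 248.])]
[array([257.1, 239.4]), array([256.9, 237.2]), array([256.7, 234.5]), array([256.4, 231.7])]
clock: 4.2
tcp_pos: [0.4915, 0.3482, -0.0037]
orientation: [-2.064, -2.368, 0.001]
contact_force: [-0.4, -0.8, 1.0]
grip_width: 0.0381
gripper_force: 0.0
```

```bash
python3 -m jog '[{"rx":0,"ry":0,"rz":0,"x":0,"y":0,"z":-0.05,"jaw":-0.1},{"rx":0,"ry":0,"rz":0,"x":0,"y":0,"z":-0.05,"jaw":-0.1},{"rx":0,"ry":0,"rz":0,"x":0,"y":0,"z":0,"jaw":-0.1}]'
python3 - <<'E'
from h import *
cp,im=wrist("w5");s=grab_frame("scene")
a=cv2.resize(s[205:265,225:295],(400,343),interpolation=cv2.INTER_NEAREST)
b=cv2.resize(im[180:330,190:370],(400,333))
save(np.hstack([a,cv2.resize(b,(400,343))]),"c6.png")
E
```

```text
clock: 4.58
tcp_pos: [0.4914, 0.3481, -0.0097]
orientation: [-2.064, -2.368, 0.001]
contact_force: [0.0, -0.0, -1.0]
grip_width: 0.0385
gripper_force: 0.0
4.58 tcp [ 0.4914  0.3481 -0.0097] tool y deg 7.85 zaxis [-0. -0. -1.] w 0.03846281137522979 j [-0.93  0.64  0.28  1.89 -0.28  0.65 -0.34] F [ 0. -0. -1.]
```

View pics/c6.png

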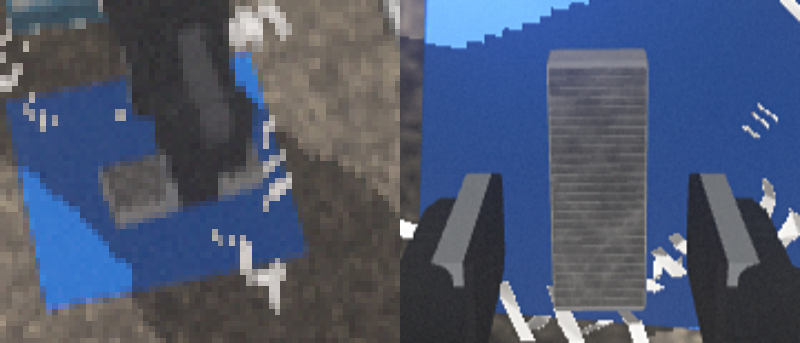

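The fingers straddle the insert but are still high (scene tip row 240). I'll keep descending in small guarded steps.

```bash
python3 -m jog '[{"rx":0,"ry":0,"rz":0,"x":0,"y":0,"z":-0.05,"jaw":-0.1},{"rx":0,"ry":0,"rz":0,"x":0,"y":0,"z":0,"jaw":-0.1}]'; python3 -c "
from h import *
c=camera_params('scene')
for x in (.462,.472): print([np.round(proj(c,[x,.348,z]),1) for z in (.003,.01,.02)])"
```

```text
clock: 4.92
tcp_pos: [0.4915, 0.3482, -0.0126]
orientation: [-2.064, -2.368, 0.001]
contact_force: [-0.1, -0.7, 0.1]
grip_width: 0.0383
gripper_force: 0.0
[array([258.7, 247.8]), array([258.5, 245.9]), array([258.3, 243.2])]
[array([257.9, 244. ]), array([257.8, 242.2]), array([257.5, 239.5])]
```

```bash
python3 -m jog '[{"rx":0,"ry":0,"rz":0,"x":0,"y":0,"z":-0.05,"jaw":-0.1},{"rx":0,"ry":0,"rz":0,"x":0,"y":0,"z":0,"jaw":-0.1}]'
python3 - <<'E'
from h import *
print(get_obs()["contact_force"])
s=grab_frame("scene");c=camera_params("scene")
print("finger px column rows 225-250:",s[228:252,257].tolist())
E
```

```text
clock: 5.18
tcp_pos: [0.4915, 0.3481, -0.0157]
orientation: [-2.064, -2.368, 0.001]
contact_force: [-0.6, -1.1, -0.4]
grip_width: 0.0384
gripper_force: 0.0
[-0.55986209 -1.10697882 -0.42808954]
finger px column rows 225-250: [[50, 50, 53], [50, 49, 55], [55, 54, 60], [50, 51, 53], [53, 53, 55], [54, 55, 57], [54, 55, 60], [54, 53, 58], [53, 52, 56], [53, 51, 59], [48, 51, 53], [58, 55, 61], [58, 56, 60], [51, 51, 53], [50, 56, 74], [48, 65, 107], [48, 75, 127], [45, 72, 124], [49, 71, 126], [45, 70, 126], [47, 73, 126], [50, 76, 129], [47, 72, 127], [49, 73, 126]]
```

```bash
python3 -m jog '[{"rx":0,"ry":0,"rz":0,"x":0,"y":0,"z":-0.04,"jaw":-0.1},{"rx":0,"ry":0,"rz":0,"x":0,"y":0,"z":0,"jaw":-0.1}]'; python3 -c "
from h import *
s=grab_frame('scene');print([int(x) for x in s[236:252,257,2]])"
```

```text
clock: 5.48
tcp_pos: [0.4915, 0.3482, -0.018]
orientation: [-2.064, -2.368, 0.001]
contact_force: [0.3, 0.3, -0.8]
grip_width: 0.0382
gripper_force: 0.0
[52, 59, 55, 52, 57, 55, 52, 99, 126, 127, 125, 127, 128, 124, 125, 125]
```

```bash
python3 -m jog '[{"rx":0,"ry":0,"rz":0,"x":0,"y":0,"z":-0.02,"jaw":-0.1},{"rx":0,"ry":0,"rz":0,"x":0,"y":0,"z":0,"jaw":-0.1}]'
```

```text
clock: 5.78
tcp_pos: [0.4916, 0.3482, -0.0191]
orientation: [-2.064, -2.368, 0.0]
contact_force: [-0.3, -0.3, -0.5]
grip_width: 0.0387
gripper_force: 0.0
```

```bash
python3 -m jog '[{"rx":0,"ry":0,"rz":0,"x":0,"y":0,"z":-0.02,"jaw":-0.1},{"rx":0,"ry":0,"rz":0,"x":0,"y":0,"z":0,"jaw":-0.1}]'
```

```text
clock: 6.02
tcp_pos: [0.4916, 0.3482, -0.0203]
orientation: [-2.064, -2.368, 0.0]
contact_force: [0.0, 0.4, 0.1]
grip_width: 0.0388
gripper_force: 0.0
```

```bash
python3 -m jog '[{"rx":0,"ry":0,"rz":0,"x":0,"y":0,"z":0,"jaw":-0.6},{"rx":0,"ry":0,"rz":0,"x":0,"y":0,"z":0,"jaw":-0.6},{"rx":0,"ry":0,"rz":0,"x":0,"y":0,"z":0,"jaw":-0.6}]' 60
```

```text
clock: 6.4
tcp_pos: [0.4917, 0.3483, -0.0202]
orientation: [2.064, 2.368, 0.0]
contact_force: [0.8, 0.6, -0.1]
grip_width: 0.0172
gripper_force: 0.0
```

Still above the insert. The apparent scale in the last wrist view puts the tips about 31 mm above the reported TCP. I'll reopen and go about 8 mm lower, guarded.

```bash
python3 -m jog '[{"rx":0,"ry":0,"rz":0,"x":0,"y":0,"z":0,"jaw":-0.1},{"rx":0,"ry":0,"rz":0,"x":0,"y":0,"z":0,"jaw":-0.1},{"rx":0,"ry":0,"rz":0,"x":0,"y":0,"z":-0.05,"jaw":-0.1},{"rx":0,"ry":0,"rz":0,"x":0,"y":0,"z":-0.04,"jaw":-0.1},{"rx":0,"ry":0,"rz":0,"x":0,"y":0,"z":0,"jaw":-0.1}]'
```

```text
clock: 7.02
tcp_pos: [0.4914, 0.3481, -0.0259]
orientation: [-2.064, -2.368, 0.001]
contact_force: [-0.1, -0.3, -0.3]
grip_width: 0.0383
gripper_force: 0.0
```

```bash
python3 -m jog '[{"rx":0,"ry":0,"rz":0,"x":0,"y":0,"z":-0.03,"jaw":-0.1},{"rx":0,"ry":0,"rz":0,"x":0,"y":0,"z":0,"jaw":-0.1}]'
```

```text
clock: 7.28
tcp_pos: [0.4915, 0.3482, -0.0275]
orientation: [-2.064, -2.368, 0.0]
contact_force: [-0.4, -0.2, -0.4]
grip_width: 0.0381
gripper_force: 0.0
```

```bash
python3 -m jog '[{"rx":0,"ry":0,"rz":0,"x":0,"y":0,"z":-0.02,"jaw":-0.1},{"rx":0,"ry":0,"rz":0,"x":0,"y":0,"z":0,"jaw":-0.1}]'; python3 -c "
from h import *
s=grab_frame('scene');print([int(x) for x in s[240:254,257,2]])"
```

```text
clock: 7.52
tcp_pos: [0.4916, 0.3482, -0.0287]
orientation: [-2.064, -2.368, 0.0]
contact_force: [-0.4, -1.0, 0.5]
grip_width: 0.0385
gripper_force: 0.0
[56, 56, 59, 60, 57, 53, 92, 127, 125, 126, 127, 126, 128, 114]
```

```bash
python3 -m jog '[{"rx":0,"ry":0,"rz":0,"x":0,"y":0,"z":0,"jaw":-0.7},{"rx":0,"ry":0,"rz":0,"x":0,"y":0,"z":0,"jaw":-0.7},{"rx":0,"ry":0,"rz":0,"x":0,"y":0,"z":0,"jaw":-0.7},{"rx":0,"ry":0,"rz":0,"x":0,"y":0,"z":0,"jaw":-0.7}]' 80
```

```text
clock: 8.07
tcp_pos: [0.4918, 0.3483, -0.0282]
orientation: [-2.064, -2.368, -0.001]
contact_force: [-1.3, -0.7, 5.3]
grip_width: 0.0193
gripper_force: 78.7
```

Gripped at 79 N. I'll lift slowly and check the hold.

```bash
python3 -m jog '[{"rx":0,"ry":0,"rz":0,"x":0,"y":0,"z":0.1,"jaw":-0.8},{"rx":0,"ry":0,"rz":0,"x":0,"y":0,"z":0.5,"jaw":-0.8},{"rx":0,"ry":0,"rz":0,"x":0,"y":0,"z":0.8,"jaw":-0.8},{"rx":0,"ry":0,"rz":0,"x":0,"y":0,"z":0.3,"jaw":-0.8},{"rx":0,"ry":0,"rz":0,"x":0,"y":0,"z":0,"jaw":-0.8}]' 80
python3 - <<'E'
from h import *
cp,im=wrist("w6");s=grab_frame("scene");np.save("s6.npy",s)
H,S,V=cv2.split(cv2.cvtColor(im,cv2.COLOR_RGB2HSV))
c=camera_params("scene")
save(np.hstack([cv2.resize(im[150:420,170:390],(400,491)),cv2.resize(s[170:260,220:293],(398,491),interpolation=cv2.INTER_CUBIC)]),"c7.png")
E
```

```text
clock: 8.7
tcp_pos: [0.4921, 0.3489, 0.0744]
orientation: [2.064, 2.368, 0.004]
contact_force: [-0.2, -0.3, -1.2]
grip_width: 0.0189
gripper_force: 78.6
8.7 tcp [0.4921 0.3489 0.0744] tool y deg 7.86 zaxis [ 0.002  0.002 -1.   ] w 0.01893923324601585 j [-0.97  0.52  0.33  1.86 -0.23  0.8  -0.38] F [-0.2 -0.3 -1.2]
```

View pics/c7.png

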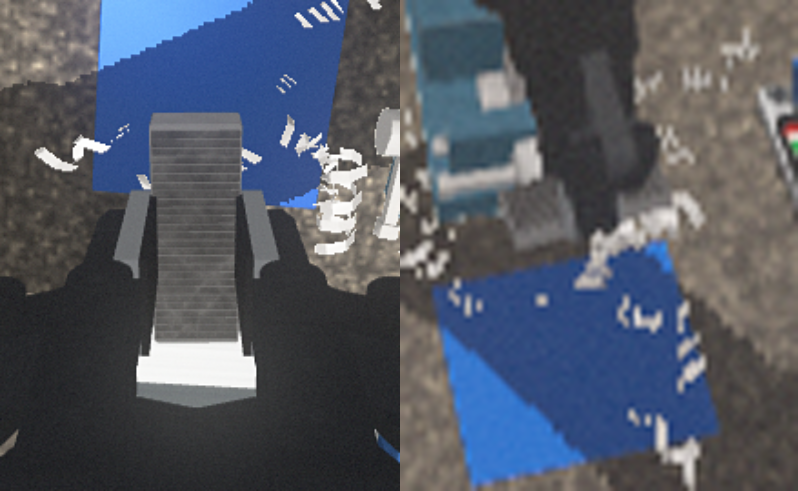

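The insert is held level, centred and aligned with the pads (left view, top face around (197,230)), and the mat is empty. I'll turn −94° and carry it over the free bed, with the camera side facing the stop.

```bash
python3 -m jog '[{"rx":0,"ry":0,"rz":-0.94,"x":0.01,"y":-0.24,"z":0,"jaw":-0.8},{"rx":0,"ry":0,"rz":-0.94,"x":0.01,"y":-0.24,"z":0,"jaw":-0.8},{"rx":0,"ry":0,"rz":-0.94,"x":0.01,"y":-0.24,"z":0,"jaw":-0.8},{"rx":0,"ry":0,"rz":-0.94,"x":0.01,"y":-0.24,"z":0,"jaw":-0.8},{"rx":0,"ry":0,"rz":-0.94,"x":0.01,"y":-0.24,"z":0,"jaw":-0.8},{"rx":0,"ry":0,"rz":-0.94,"x":0.01,"y":-0.24,"z":0,"jaw":-0.8},{"rx":0,"ry":0,"rz":-0.94,"x":0.01,"y":-0.24,"z":0,"jaw":-0.8},{"rx":0,"ry":0,"rz":-0.94,"x":0.01,"y":-0.24,"z":0,"jaw":-0.8}]'; python3 -m jog '[{"rx":0,"ry":0,"rz":-0.94,"x":0.01,"y":-0.24,"z":0,"jaw":-0.8},{"rx":0,"ry":0,"rz":-0.94,"x":0.01,"y":-0.2,"z":0,"jaw":-0.8},{"rx":0,"ry":0,"rz":0,"x":0,"y":0,"z":0,"jaw":-0.8},{"rx":0,"ry":0,"rz":0,"x":0,"y":0,"z":0,"jaw":-0.8}]'
python3 - <<'E'
from h import *
cp,im=wrist("w7")
H,S,V=cv2.split(cv2.cvtColor(im,cv2.COLOR_RGB2HSV))
def blobs(m,z,name,amin):
    n,l,st,ce=cv2.connectedComponentsWithStats(m.astype(np.uint8))
    for i in range(1,n):
        if st[i,4]>=amin: print(name,st[i].tolist(),ce[i].round(1),np.round(cast(cp,*ce[i],z)*1000,1))
blobs((H>100)&(H<130)&(S>130)&(V>60),.037,"blue",60)
blobs((H>50)&(H<80)&(S>130)&(V>60),.022,"green",8)
blobs(((H<6)|(H>174))&(S>170)&(V>60),.022,"red",8)
for jx,jy,z in [(30.5,34,22),(30.5,-34,22),(20,0,34),(70,0,37)]:
    a=np.radians(4);print((jx,jy),np.round(proj(cp,[.539+(jx*np.cos(a)-jy*np.sin(a))/1e3,.2095+(jx*np.sin(a)+jy*np.cos(a))/1e3,z/1e3]),1))
E
```

```text
clock: 9.8
tcp_pos: [0.4953, 0.2319, 0.0717]
orientation: [3.08, 0.608, -0.004]
contact_force: [0.0, -0.2, -1.8]
grip_width: 0.0197
gripper_force: 78.6
clock: 10.3
tcp_pos: [0.4971, 0.207, 0.0726]
orientation: [3.139, 0.111, -0.002]
contact_force: [0.1, -0.7, -1.3]
grip_width: 0.0194
gripper_force: 78.6
10.3 tcp [0.4971 0.207  0.0726] tool y deg -85.94 zaxis [-0.001 -0.001 -1.   ] w 0.019379961212377686 j [-1.1   0.53  0.78  2.03 -0.52  0.79 -1.51] F [ 0.1 -0.7 -1.3]
blue [232, 27, 48, 35, 840] [251.1  39.6] [607. 231.  37.]
blue [303, 28, 26, 29, 647] [316.   41.1] [608.9 193.9  37. ]
blue [0, 125, 151, 132, 16064] [ 76.3 190.3] [511.1 339.1  37. ]
red [219, 86, 15, 2, 16] [225.6  86.9] [581.5 247.   22. ]
(30.5, 34) [227.2 110.7]
(30.5, -34) [332.4 110.9]
(20, 0) [279.9 128.3]
(70, 0) [280.2  38.3]
```

The housing's blue extent (u 232–329, middle 280.5) matches the predicted centre line (280), so the alignment is good. I'll lower to just above the bed and sample the scale colours.

```bash
python3 -m jog '[{"rx":0,"ry":0,"rz":0,"x":0,"y":0,"z":-0.6,"jaw":-0.8},{"rx":0,"ry":0,"rz":0,"x":0,"y":0,"z":-0.5,"jaw":-0.8},{"rx":0,"ry":0,"rz":0,"x":0,"y":0,"z":-0.3,"jaw":-0.8},{"rx":0,"ry":0,"rz":0,"x":0,"y":0,"z":0,"jaw":-0.8},{"rx":0,"ry":0,"rz":0,"x":0,"y":0,"z":0,"jaw":-0.8}]'
python3 - <<'E'
from h import *
cp,im=wrist("w8");c2=camera_params("top");t=grab_frame("top");np.save("t8.npy",t)
a=np.radians(4)
def W(jx,jy,z): return [.539+(jx*np.cos(a)-jy*np.sin(a))/1e3,.2095+(jx*np.sin(a)+jy*np.cos(a))/1e3,z/1e3]
for s in (34,-34):
    print("side",s)
    for jx in range(15,64,3):
        u,v=proj(cp,W(jx,s,22));r=""
        for n,i,c in (("w",im,cp),("t",t,c2)):
            u,v=proj(c,W(jx,s,22));u,v=int(round(u)),int(round(v))
            if 0<=v<420 and 0<=u<560: r+=f" {n}({u},{v}) {i[v,u].tolist()}"
        print(jx,r)
E
```

```text
clock: 10.98
tcp_pos: [0.4984, 0.2069, -0.0098]
orientation: [-3.139, -0.106, -0.002]
contact_force: [0.3, -0.2, -0.8]
grip_width: 0.0194
gripper_force: 78.6
10.97 tcp [ 0.4984  0.2069 -0.0098] tool y deg -86.13 zaxis [ 0.001  0.001 -1.   ] w 0.019424698315431036 j [-1.    0.65  0.64  2.06 -0.66  0.64 -1.41] F [ 0.3 -0.2 -0.8]
side 34
15  w(200,151) [135, 134, 132] t(290,199) [95, 90, 83]
18  w(200,144) [135, 134, 132] t(289,197) [69, 66, 62]
21  w(199,136) [44, 44, 43] t(289,196) [67, 64, 59]
24  w(199,129) [45, 47, 45] t(289,195) [65, 62, 58]
27  w(198,122) [41, 44, 41] t(289,193) [64, 62, 58]
30  w(198,114) [168, 164, 159] t(289,192) [63, 61, 58]
33  w(197,107) [166, 163, 157] t(289,190) [60, 58, 56]
36  w(197,99) [58, 107, 66] t(289,189) [57, 56, 54]
39  w(196,91) [58, 108, 68] t(289,188) [59, 59, 55]
42  w(196,83) [174, 168, 162] t(288,186) [91, 79, 73]
45  w(195,75) [133, 49, 48] t(288,185) [89, 58, 54]
48  w(195,67) [133, 49, 47] t(288,184) [75, 38, 36]
51  w(194,59) [39, 41, 41] t(288,182) [43, 39, 40]
54  w(193,50) [46, 40, 43] t(288,181) [44, 45, 44]
57  w(193,42) [43, 41, 
[... 412 characters left out ...]
(321,190) [125, 119, 110]
30  w(362,114) [255, 255, 255] t(320,189) [125, 119, 110]
33  w(363,106) [255, 255, 254] t(320,188) [125, 119, 110]
36  w(363,98) [129, 224, 146] t(320,186) [125, 119, 110]
39  w(364,91) [126, 222, 146] t(320,185) [124, 119, 110]
42  w(364,83) [255, 255, 255] t(320,184) [125, 119, 110]
45  w(365,75) [244, 95, 87] t(320,182) [125, 120, 111]
48  w(366,67) [246, 108, 102] t(320,181) [125, 121, 111]
51  w(366,58) [89, 88, 86] t(319,180) [127, 122, 113]
54  w(367,50) [89, 89, 89] t(319,178) [144, 138, 126]
57  w(367,42) [86, 83, 84] t(319,177) [161, 153, 141]
60  w(368,33) [245, 245, 244] t(319,176) [167, 159, 146]
63  w(368,24) [245, 245, 245] t(319,174) [162, 155, 142]
```

The wrist camera sees both scales clearly (white, green, white, red along columns ~197 and ~364). Now the guarded touch-down on the bed.

```bash
python3 -m jog '[{"rx":0,"ry":0,"rz":0.01,"x":0,"y":0,"z":-0.09,"jaw":-0.8},{"rx":0,"ry":0,"rz":0,"x":0,"y":0,"z":0,"jaw":-0.8},{"rx":0,"ry":0,"rz":0,"x":0,"y":0,"z":0,"jaw":-0.8}]'
```

```text
clock: 11.45
tcp_pos: [0.4976, 0.2067, -0.0159]
orientation: [-3.14, -0.108, -0.0]
contact_force: [0.2, -0.3, -1.6]
grip_width: 0.0192
gripper_force: 78.6
```

```bash
python3 -m jog '[{"rx":0,"ry":0,"rz":0,"x":0,"y":0,"z":-0.02,"jaw":-0.8},{"rx":0,"ry":0,"rz":0,"x":0,"y":0,"z":0,"jaw":-0.8}]'
```

```text
clock: 11.7
tcp_pos: [0.4976, 0.2067, -0.0173]
orientation: [3.14, 0.108, -0.0]
contact_force: [-0.7, 0.1, -1.8]
grip_width: 0.0194
gripper_force: 78.6
```

```bash
python3 -m jog '[{"rx":0,"ry":0,"rz":0,"x":0,"y":0,"z":-0.02,"jaw":-0.8},{"rx":0,"ry":0,"rz":0,"x":0,"y":0,"z":0,"jaw":-0.8}]'
```

```text
clock: 11.95
tcp_pos: [0.4977, 0.2067, -0.0182]
orientation: [-3.139, -0.108, -0.0]
contact_force: [-0.8, -0.1, 2.4]
grip_width: 0.0194
gripper_force: 79.1
```

Bed contact (about 4 N). I'll slide toward the stop along the 4° direction, first to just short of it.

```bash
python3 -m jog '[{"rx":0,"ry":0,"rz":0,"x":0.15,"y":0.0105,"z":0,"jaw":-0.8},{"rx":0,"ry":0,"rz":0,"x":0.15,"y":0.0105,"z":0,"jaw":-0.8},{"rx":0,"ry":0,"rz":0,"x":0.15,"y":0.0105,"z":0,"jaw":-0.8},{"rx":0,"ry":0,"rz":0,"x":0,"y":0,"z":0,"jaw":-0.8},{"rx":0,"ry":0,"rz":0,"x":0,"y":0,"z":0,"jaw":-0.8}]'
cat > scan.py <<'E'
from h import *
cp,im=wrist("wp");a=np.radians(4)
def W(jx,jy,z): return [.539+(jx*np.cos(a)-jy*np.sin(a))/1e3,.2095+(jx*np.sin(a)+jy*np.cos(a))/1e3,z/1e3]
def ch(p):
    p=p.astype(int);m,M=p.min(),p.max()
    if M<75: return "#" # dark
    if p[1]>1.3*p[0]: return "G"
    if p[0]>1.6*p[1]: return "R"
    if p[2]>1.4*p[0]: return "b"
    return "w" if M>150 else "-"
for s in (1,-1):
    for jy in range(22,42,2):
        l=""
        for jx in range(10,62):
            u,v=proj(cp,W(jx,s*jy,22));l+=ch(im[int(round(v)),int(round(u))]) if 0<=v<420 else "."
        print(f"{s*jy:4d} {l}")
E
python3 scan.py
```

```text
clock: 12.58
tcp_pos: [0.5254, 0.2086, -0.0182]
orientation: [-3.14, -0.108, -0.003]
contact_force: [1.2, -0.5, 2.2]
grip_width: 0.019
gripper_force: 78.9
12.57 tcp [ 0.5254  0.2086 -0.0182] tool y deg -86.06 zaxis [ 0.002  0.    -1.   ] w 0.01897951889624644 j [-0.96  0.69  0.63  2.   -0.66  0.66 -1.39] F [ 1.2 -0.5  2.2]
  22 ---------------###---------------------------------G
  24 ---------------###---------------------------------G
  26 ---------------###---------------------------------b
  28 ------------#####################################w-G
  30 ------------#######-wwwwwGGGGGGGwwwRRRRR#########w--
  32 ------------#######-wwwwwGGGGGGGwwwRRRRR#########w--
  34 ------------#######-wwwwwGGGGGGGwwwRRRRR#########---
  36 ------------#######-wwwwwGGGGGGGwwwRRRRR#########---
  38 ------------#######-wwwwwGGGGGGGwwwRRRRR#########-w-
  40 -----###########-###################--##########----
 -22 ---------------##-------w-----wwwwwwwwwwwwwwwwwwwwwb
 -24 ---------------#--w---w-----wwwwwwwwwwwwwwwwwwwwwwwb
 -26 -w-w-ww----wwww#--w-wwwwww---ww##------#-----##-wwwb
 -28 -ww-w-wwwww----#---#-----------------------------wwG
 -30 -w-ww-www-----------wwwwwGGGGGGGwwwRRRRR---------www
 -32 --w-------w---------wwwwwGGGGGGGwwwRRRRR---------www
 -34 www-wwwwwww--------wwwwwwGGGGGGGwwwRRRRR---------www
 -36 ---w---w-w----------wwwwwGGGGGGGwwwRRRRR---------www
 -38 --------w-----------wwwwwGGGGGGGwwwRRRRR---------www
 -40 ------------------------------------wwwwwwww--------
```

The scale reads in jig x: white 30–35, green 35–42, white to 45, then red. The insert's end is about 3.6 mm short of the face. I'll push 8 mm and read again.

```bash
python3 -m jog '[{"rx":0,"ry":0,"rz":0,"x":0.06,"y":0.0042,"z":0,"jaw":-0.8},{"rx":0,"ry":0,"rz":0,"x":0.04,"y":0.0028,"z":0,"jaw":-0.8},{"rx":0,"ry":0,"rz":0,"x":0.033,"y":0.0023,"z":0,"jaw":-0.8},{"rx":0,"ry":0,"rz":0,"x":0,"y":0,"z":0,"jaw":-0.8},{"rx":0,"ry":0,"rz":0,"x":0,"y":0,"z":0,"jaw":-0.8}]'; python3 scan.py
```

```text
clock: 13.25
tcp_pos: [0.5302, 0.209, -0.0182]
orientation: [-3.139, -0.109, 0.007]
contact_force: [-6.8, -1.0, 11.1]
grip_width: 0.0191
gripper_force: 80.1
13.25 tcp [ 0.5302  0.209  -0.0182] tool y deg -86.04 zaxis [-0.004  0.    -1.   ] w 0.019109231261805266 j [-0.95  0.7   0.63  1.99 -0.66  0.67 -1.39] F [-6.8 -1.  11.1]
  22 --------------###----------------------------------G
  24 --------------###----------------------------------G
  26 --------------###-------------w--------------------G
  28 -----------w-####################################w-G
  30 -----------########-wwwwwGGGGGGGwwwRRRRR#########w-G
  32 -----------########-wwwwwGGGGGGGwwwRRRRR#########www
  34 -----------########-wwwwwGGGGGGGwwwRRRRR#########---
  36 -----------########-wwwwwGGGGGGGwwwRRRRR#########---
  38 -----------########-wwwwwGGGGGGGwwwRRRRR#########---
  40 -------###################-####-####-############---
 -22 --------------###-------------wwwwwwwwwwwwwwwwwwwwwb
 -24 --------------###-w---ww----wwwwwwwwwwwwwwwwwwwwwwwb
 -26 wwwwwww-------###-ww---www###--w-###----###----#-wwb
 -28 wwwwwwwwwww-##--#--##----------------------------wwG
 -30 wwwwwwwwwww###------wwwwwGGGGGGGwwwRRRRR---------wwG
 -32 ww--w-wwww---------wwwwwwGGGGGGGwwwRRRRR---------www
 -34 www-wwwwwww--------wwwwwwGGGGGGGwwwRRRRR---------www
 -36 wwwww-w-w-w#--------wwwwwGGGGGGGwwwRRRRR---------www
 -38 w------w------------wwwwwGGGGGGGwwwRRRRR---------www
 -40 -------------------------------------wwwwwww--------
```

The stop has barely moved. The load is mostly bed friction (Fz rose to 11 N). I'll ease the downward preload and push on.

```bash
python3 -m jog '[{"rx":0,"ry":0,"rz":0,"x":0,"y":0,"z":0.02,"jaw":-0.8},{"rx":0,"ry":0,"rz":0,"x":0,"y":0,"z":0,"jaw":-0.8},{"rx":0,"ry":0,"rz":0,"x":0.02,"y":0.0014,"z":0,"jaw":-0.8},{"rx":0,"ry":0,"rz":0,"x":0,"y":0,"z":0,"jaw":-0.8}]'; python3 scan.py | sed -n '1,5p;12,16p'
```

```text
clock: 13.8
tcp_pos: [0.5332, 0.2092, -0.0176]
orientation: [3.139, 0.109, -0.002]
contact_force: [-2.9, 0.1, -0.9]
grip_width: 0.0188
gripper_force: 78.6
13.8 tcp [ 0.5332  0.2092 -0.0176] tool y deg -86.04 zaxis [-0.001 -0.    -1.   ] w 0.018831933591727756 j [-0.95  0.7   0.63  1.98 -0.66  0.67 -1.4 ] F [-2.9  0.1 -0.9]
  22 ------------------##------------w------------w-----G
  24 ------------------##-------------------------------G
  26 ------------------##------------w---------ww-------G
  28 ------------#####################################--G
 -22 -----------w------##------w-----wwwwwwwwwwwwwwwwwwwb
 -24 w-----------------##-w---------wwwwwwwwwwwwwwwwwwwwb
 -26 wwww-wwwww--------##-----wwww-ww###-----##-----##w-b
 -28 wwwwwwwwwww########---##-------------------------w-G
 -30 w--wwwwwwww#######ww--wwwGGGGGGGwwwRRRRR---------wwG
```

The pointer moved about 3 mm with 2.9 N, which matches the spring. Target is about 9.5 mm, so 6.3 mm more.

```bash
python3 -m jog '[{"rx":0,"ry":0,"rz":0,"x":0.04,"y":0.0028,"z":0,"jaw":-0.8},{"rx":0,"ry":0,"rz":0,"x":0.04,"y":0.0028,"z":0,"jaw":-0.8},{"rx":0,"ry":0,"rz":0,"x":0.03,"y":0.002,"z":0,"jaw":-0.8},{"rx":0,"ry":0,"rz":0,"x":0,"y":0,"z":0,"jaw":-0.8},{"rx":0,"ry":0,"rz":0,"x":0,"y":0,"z":0,"jaw":-0.8},{"rx":0,"ry":0,"rz":0,"x":0,"y":0,"z":0,"jaw":-0.8}]'; python3 scan.py
```

```text
clock: 14.6
tcp_pos: [0.5385, 0.2095, -0.0177]
orientation: [3.14, 0.109, -0.006]
contact_force: [-7.4, 0.4, 1.4]
grip_width: 0.0189
gripper_force: 78.8
14.6 tcp [ 0.5385  0.2095 -0.0177] tool y deg -86.03 zaxis [-0.004 -0.    -1.   ] w 0.01887514013940648 j [-0.94  0.71  0.63  1.97 -0.66  0.68 -1.39] F [-7.4  0.4  1.4]
  22 -----------------------##-------------------------GG
  24 -----------------------###------------------------GG
  26 -----------------------###------------w-----w-w--wGG
  28 ----------w--#####################################GG
  30 -----------########wwwwwwG##GGGGwwwRRRRR##########GG
  32 ----------w########wwwwwwG##GGGGwwwRRRRR##########w-
  34 -----------########wwwwwwG##GGGGwwwRRRRR##########--
  36 -----------########wwwwwwG##GGGGwwwRRRRR##########--
  38 -----------########wwwwwwG##GGGGwwwRRRRR##########--
  40 --------#######################-###################-
 -22 ww-w-w-----------------##-ww--ww------wwwwwwwwwwwwbb
 -24 -wwww-----------w-w----#--w----ww---wwwwwwwwwwwwwwbb
 -26 wwwwwwwwwwwwww--w----------wwwwwww----##----###--wGG
 -28 wwwwwwwwwww##-#----#-------#----------------------GG
 -30 wwwwwwwwwww###-----wwwwwwG--GGGGwwwRRRRR---------#wG
 -32 wwwww---www##------wwwwwwG--GGGGwwwRRRRR----------ww
 -34 wwwwwwwwwww#-------wwwwwwG--GGGGwwwRRRRR---------#ww
 -36 ww-wwwwwwww#-------wwwwwwG--GGGGwwwRRRRR----------ww
 -38 ww-----w---##-#----wwwwwwG--GGGGwwwRRRRR---------www
 -40 --------------------------------------wwwwwww-------
```

Both pointers are in the green equally at about 7.5–8 mm. I'll nudge 1.2 mm more to centre them and watch that they hold.

```bash
python3 -m jog '[{"rx":0,"ry":0,"rz":0,"x":0.02,"y":0.0014,"z":0,"jaw":-0.8},{"rx":0,"ry":0,"rz":0,"x":0,"y":0,"z":0,"jaw":-0.8},{"rx":0,"ry":0,"rz":0,"x":0,"y":0,"z":0,"jaw":-0.8},{"rx":0,"ry":0,"rz":0,"x":0,"y":0,"z":0,"jaw":-0.8},{"rx":0,"ry":0,"rz":0,"x":0,"y":0,"z":0,"jaw":-0.8},{"rx":0,"ry":0,"rz":0,"x":0,"y":0,"z":0,"jaw":-0.8},{"rx":0,"ry":0,"rz":0,"x":0,"y":0,"z":0,"jaw":-0.8},{"rx":0,"ry":0,"rz":0,"x":0,"y":0,"z":0,"jaw":-0.8}]'; python3 scan.py | grep -E "tcp| 34 |-34 "
```

```text
clock: 15.65
tcp_pos: [0.5394, 0.2096, -0.0177]
orientation: [3.14, 0.109, -0.007]
contact_force: [-7.8, -0.6, 0.9]
grip_width: 0.0195
gripper_force: 78.9
15.65 tcp [ 0.5394  0.2096 -0.0177] tool y deg -86.03 zaxis [-0.004 -0.    -1.   ] w 0.019467674281911734 j [-0.94  0.71  0.63  1.96 -0.66  0.69 -1.39] F [-7.8 -0.6  0.9]
  34 -----------########wwwwwwGG##GGGwwwRRRRR##########--
 -34 wwwwwwwwwww#####-#-wwwwwwGG--GGGwwwRRRRR----------ww
```

Both pointers are centred in the green and steady, and the insert is on the bed and still gripped.

```bash
python3 -c "
from bench import r
print(r.hand_in())"
```

```text
the job is handed in; nothing more can be done
None
```

I handed the job in with the insert flat on the bed and its end in the stop's pocket, still gripped at about 79 N; at the last reading, after about 0.9 s of holding, both pointers stood mid-green (about 9 mm, 7.8 N).

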